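# Load the round label and hold the label holder behind the shelf lip

### The arm

A 6-joint arm with a two-finger parallel gripper is mounted at the origin on the work surface. World frame = base frame: x ahead of the robot, y to its left, z up, the work surface at z = 0. Lengths are in m, angles in degrees, forces in N, time in s.
With the tool pointing down it reaches from about 0.375 to 0.9 m from the base axis. Payload 3.1 kg.
Tool frame: the origin (TCP) lies at the very end of the fingers, on their centre line; the grasp point (between the pads) lies 19 mm behind it; z points along the fingers, y is the line along which they close (so a half turn about z gives the same grasp; the last joint's range is limited). The gripper opens to 87 mm and grips with 3 to 60 N. Pads are 19 mm wide; open, the fingers measure 117 mm over their backs; the gripper's body (75 mm by 190 mm) begins 51 mm behind the grasp point.
Start: joints at [-83.566, 30.224, 82.088, -0, 67.689, -10.227], TCP at [0.179, -0.599, 0.188] pointing down, gripper open.
Joint ranges: [-176.69, 176.69], [-43.24, 126.21], [12.49, 139.97], [-82, 262], [0, 151.66], [-163.58, 163.58]. Speed limits (degrees/s): [159.86, 159.86, 180, 180, 180, 180].

### API

Orientations are given as a 3x3 rotation matrix whose columns are the frame's x, y, z axes.
In Python, from rig import bot gives the robot as it stands.
- The arm moves only by the tool move_arm, never from a script. Its argument "increments" is a list of rows, each an object with "xyz": the shift along the tool's x, y, z in mm, a list of three; "roll": the turn about the tool's z in rad; "grip": the opening in per cent of the stroke, from 0 (shut) to 100 (fully open). A call has 1 to 5 rows; each row shifts and turns the commanded pose from where the row before left it, along the tool's axes as they then stand; what a row does not reach is not made up. A row lasts 1/12 s, in which the tool goes at most 41.7 mm and 7.16 degrees, less where a joint would pass 70% of its speed; a pose out of reach is approached as far as the arm can. A call is refused whole if a number of a shift passes 41.7 or a number of a turn 0.125, either way. A call with a gripper value outside its range is refused whole. The fingers move at their own pace and stop on an object; the grip force is fixed at half the most. Time passes only in rows, so rows that do not move let the fingers close. It gives the time, the measured TCP pose, the force, the opening and the grip force at its end, in the units of the state.
- bot.read_state(): the state, without advancing time (a new reading comes with each control period).
- bot.capture(name): name is "scene" or "top"; returns (picture, depth): 384x512x3 uint8, red, green, blue; 384x512 float32, m along the optical axis (not along the pixel's ray), 0 where there is no reading.
- bot.camera_model(name): a dict with "intrinsics" (3x3 intrinsics, pixels), "D" ([k1, k2, p1, p2, k3] as OpenCV has them; the pictures are not rectified), "rvec" (rotation vector, rad) and "tvec" (3), from world to camera coordinates, as OpenCV has them. Camera axes: x right, y down, z forward; pixel columns grow to the right and rows downward; lengths in m; the calibration is good to about 2 mm. A picture is of the moment at which its call begins. camera_model takes no time and is no camera call.
- bot.hand_in(): hands the job in; it is judged then, once.
Trained networks look in the newest picture that a camera, given by its name, has taken for a name from the list of things; names that differ only in an ending like _2 or _b are one class to them, and where a whole thing is asked for, a point or a joint stands for the part that bears it (a point fixed in the world has none). Each returns a list of dicts, best first, with "conf" (0 to 1); they miss things now and then, are a little off and sometimes report something else, mostly with a low value. They report only what shows in the picture. A call takes as long as a camera call. They do not tell look-alikes from the thing itself.
- bot.spot_in(label, camera): "at" ([x, y, z] in m, in the coordinates of the camera as it stood for that picture, good to about 4 mm: the middle of the surface that is visible of it).
- bot.trace(label, camera): "mask" (384x512 bool, what is visible of it).
The state is a dict: "time_s": time; "joint_positions": joint angles; "qvel": joint speeds; "tau": joint torques, N m; "position": TCP position; "tcp_rot": TCP orientation; "force": force on the tool from outside, world axes, zero at the start; "moment": the same for the moment, N m; "opening": opening from 0.0 (shut) to 1.0 (fully open); "grasp_force": force on a finger pad.
Only numpy, scipy, OpenCV 4.12 (cv2) and the standard library are available. Lean on these libraries where they do the work, as an engineer would, in place of code of your own. Each camera call takes 0.05 s, during which the arm holds its last target. There are 200 camera calls.

### The job

Lay the round wooden label flat in the round pocket of the metal label holder and let go of it, then push the holder's tongue straight in under the lip of the low display shelf, against the spring hidden in there, until the holder's shoulder is flush against the shelf's front. The spring pushes it back out, so finish while still holding the holder pressed home, flat on the counter with the label in its pocket; leave the square label, the bowl and the jar where they are.

Things in the scene. Friction and masses are not known exactly. Their poses are not given: they have to be found in the camera images.
- disc_centre (a point): Centre (half-way up) of the round label: a plain light-wood disc, 50 mm in diameter, 18 mm thick with 2 mm bevelled edges, about 40 g, lying flat on the counter (underside at z = 0). It starts at the left or the right of the holder; the square label lies on the other side. Any yaw serves.
- square_centre (a point): Centre (half-way up) of the square label, of the same wood, 50 by 50 mm and 18 mm thick. It does not fit the pocket; leave it alone.
- holder_pocket (a point): Centre of the floor of the holder's round pocket: 56 mm in diameter, 6 mm deep with a small chamfer, its floor 14 mm above the holder's underside, so a seated label stands 12 mm proud of the block. Axes as the holder's.
- holder_tab (a point): Middle of the grip tab, an upright fin behind the holder's block along its centre line: 14 mm thick (across the holder's y), 45 mm long (x), 32 mm tall; this point is 16 mm above the underside and 60 mm behind the pocket's centre. It can be pinched from above with the fingers on either side. Axes as the holder's: x forward towards the tongue.
- holder_shoulder (a point): Middle of the holder's shoulder (front face of its block), 35 mm ahead of the pocket's centre, 4 mm above the underside. From here the tongue reaches 30 mm forward, 90 mm wide and 8 mm thick, its last 12 mm 78 mm wide and 6 mm thick. Above the tongue, up to 20 mm, the shoulder meets the shelf's front when home. Axes as the holder's.
- shelf_mouth (a point): Middle of the slot's front edge under the shelf's lip, 4 mm above the counter. x points straight into the slot, away from the robot, y along the lip. The holder is home when its shoulder reaches this point, x axes parallel. The slot is 96 mm wide, flared at 45 degrees to 120 mm at the mouth, and 13 mm high above the counter.
- bowl: White ceramic bowl, 100 mm across, 65 mm tall, far to the left; origin at the centre of its underside. Leave it alone.
- jar: Glass jar with a white cap, 64 mm across, 90 mm tall, far to the right; origin at the centre of its underside. Leave it alone.
- holder: The label holder, one loose piece of bare aluminium, about 0.2 kg, flat on the counter: a block 70 mm long (x), 100 mm wide (y), 20 mm tall with a round pocket in the middle of its top, a flat tongue ahead (+x) and a grip tab behind (-x). Origin on its underside below the pocket's centre, z up.
- shelf: Fixed wooden step, 320 mm wide (y), 150 mm deep (x), steel front lip up to 30 mm tall; origin on the counter below the slot's front edge, axes as shelf_mouth. A hidden sprung stop meets the tongue 10 mm before home: about 3 N at first, 6 N at home, where the shoulder meets the shelf and the force rises steeply. Unheld, the holder is pushed back several mm.
- disc: The round label; origin at the centre of its underside.
Mind the look-alikes: they are no part of the job. Leave any pink or yellow look-alike of the disc alone.

How it is judged (in metres and radians):
On the way:
1. the round label lies flat in the holder's pocket, let go by the fingers (horizontal distance between disc_centre and holder_pocket below 0.005 m and z of disc_centre in the frame of holder_pocket between 0.006 and 0.0115 m and contact force between disc and the fingers below 0.1 N), for 0.2 s.
At the end, for the whole second after the job is handed in: Round label flat in the pocket (5 mm). Shoulder within 4 mm of the shelf front, 8 mm of the slot middle, square within 0.07 rad, holder flat (raised under 5 mm, tilt under 0.08 rad), at rest, pressing the stop with over 3 N and still held or pushed by the robot (over 2 N) (horizontal distance between disc_centre and holder_pocket below 0.005 m and z of disc_centre in the frame of holder_pocket between 0.006 and 0.0115 m and x of holder_shoulder in the frame of shelf_mouth above -0.004 m and y of holder_shoulder in the frame of shelf_mouth between -0.008 and 0.008 m and height (world z) of holder below 0.005 m and angle between the x axis of holder and the x axis of shelf, either way round below 0.07 rad and angle between holder's own z axis and vertical below 0.08 rad and angle between disc's own z axis and vertical below 0.12 rad and contact force between holder and shelf above 3 N and (contact force between holder and the fingers above 2 N or contact force between holder and the arm above 2 N) and linear speed of holder below 0.02 m/s); the arm keeps its last pose, push and grip.
It fails at once if the square label is moved by more than 20 mm (distance of square_centre from where it was at the start of the episode above 0.02 m).
It fails at once if the bowl is moved by more than 20 mm (distance of bowl from where it was at the start of the episode above 0.02 m).
It fails at once if the jar is moved by more than 20 mm (distance of jar from where it was at the start of the episode above 0.02 m).
It also fails if it takes over 64 s, if anything falls off the work surface, if the arm or the gripper's body presses on something with over 40 N, if the wrist force passes 120 N, or if a joint passes its speed limit or range.

## Working session

There is one attempt and no reset: what is moved stays moved. The work goes in short steps, Python scripts to look and compute and a tool call to move; the robot and the scene stay as the last step left them, time stands still between calls to the robot, and variables do not carry over. Pictures are saved under pics/ and viewed, at most 10 in all, crops included, and the job is handed in when it is done.

Besides the shell and the picture viewer there is one more tool, called after "Call:" as name(argument=value, ...) on one line, values as JSON. move_arm: Moves the arm, as the interface text tells. Its arguments: {"type":"object","properties":{"increments":{"type":"array"}},"required":["increments"]}

```bash
mkdir -p pics; cat > h.py <<'E'
import numpy as np, cv2
from rig import bot
def cam(n):
    m=bot.camera_model(n); R=cv2.Rodrigues(np.array(m["rvec"],float))[0]
    return np.array(m["intrinsics"],float),np.array(m["D"],float),R,np.array(m["tvec"],float).ravel()
def c2w(n,p):
    K,D,R,t=cam(n); return (np.asarray(p)-t)@R
def pix(n,P):
    K,D,R,t=cam(n); return cv2.projectPoints(np.asarray(P,float).reshape(-1,3),R,t,K,D)[0].reshape(-1,2)
def ray_z(n,uv,z):
    K,D,R,t=cam(n); u=cv2.undistortPoints(np.asarray(uv,float).reshape(-1,1,2),K,D).reshape(-1,2)
    d=np.c_[u,np.ones(len(u))]@R; c=-R.T@t; return c+d*((z-c[2])/d[:,2])[:,None]
def cloud(n,depth,mask):
    K,D,R,t=cam(n); v,u=np.nonzero(mask&(depth>0)); q=cv2.undistortPoints(np.c_[u,v].astype(float).reshape(-1,1,2),K,D).reshape(-1,2)
    Z=depth[v,u][:,None]; return (np.c_[q,np.ones(len(q))]*Z-t)@R
E
python3 - <<'E'
from h import *
np.set_printoptions(precision=4,suppress=True)
s=bot.read_state(); print(s["time_s"],s["position"],s["tcp_rot"])
for n in("scene","top"):
    p,d=bot.capture(n); cv2.imwrite(f"pics/{n}0.png",p[:,:,::-1]); np.save(n+"d.npy",d)
    K,D,R,t=cam(n); print(n,-R.T@t,R[2])
    for l in("disc","square_centre","holder","shelf","bowl","jar"):
        for r in bot.spot_in(l,n)[:4]:
            w=c2w(n,r["at"]); print(l,round(r["conf"],2),w,pix(n,w)[0].round())
E
```

```text
0.0 [ 0.1791 -0.598   0.1875] [[ 0.958   0.2867 -0.0002]
 [ 0.2867 -0.958   0.0021]
 [ 0.0004 -0.0021 -1.    ]]
scene [1.0897 0.6901 0.724 ] [-0.5107 -0.6243 -0.5912]
disc 0.7 [ 0.5188 -0.1814  0.0163] [218. 177.]
disc 0.68 [ 0.3951 -0.3014  0.0135] [228. 148.]
disc 0.65 [ 0.5392 -0.0254  0.0115] [247. 206.]
disc 0.57 [ 0.4872 -0.2791  0.0231] [208. 158.]
square_centre 0.81 [0.453  0.2762 0.0173] [356. 249.]
square_centre 0.5 [ 0.5353 -0.0239  0.016 ] [248. 204.]
holder 0.89 [ 0.5409 -0.0185  0.015 ] [248. 206.]
shelf 0.75 [ 0.4869 -0.2777  0.0225] [208. 158.]
shelf 0.64 [0.7487 0.0182 0.0251] [189. 247.]
bowl 0.93 [0.5895 0.3631 0.038 ] [347. 294.]
jar 0.63 [ 0.5429 -0.0199  0.0166] [247. 206.]
top [ 0.4392 -0.013   0.9505] [ 0.0898  0.0143 -0.9959]
disc 0.74 [ 0.3817 -0.3053  0.0147] [378. 250.]
disc 0.69 [ 0.4784 -0.2834  0.021 ] [369. 212.]
disc 0.51 [ 0.5169 -0.1864  0.0202] [331. 196.]
square_centre 0.61 [0.4408 0.2742 0.0191] [148. 226.]
holder 0.88 [ 0.5275 -0.0345  0.0194] [270. 192.]
shelf 0.8 [ 0.7134 -0.0284  0.0208] [268. 120.]
bowl 0.66 [0.6115 0.3842 0.0342] [106. 158.]
bowl 0.61 [ 0.4794 -0.2836  0.0156] [369. 211.]
jar 0.62 [0.4375 0.2761 0.0201] [147. 227.]
jar 0.59 [ 0.5881 -0.3651  0.0899] [410. 164.]
```

View pics/top0.png

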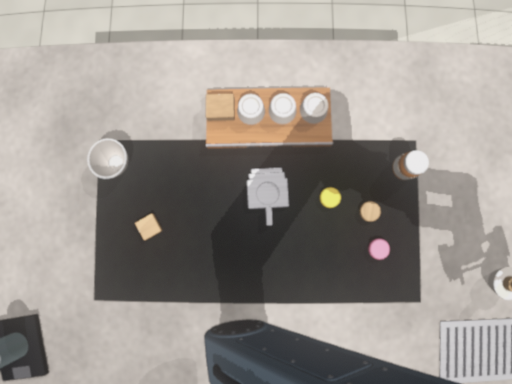

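```bash
python3 - <<'E'
import cv2
a=cv2.imread("pics/top0.png")[180:270,310:410]; cv2.imwrite("pics/crop.png",cv2.resize(a,None,fx=6,fy=6,interpolation=cv2.INTER_CUBIC))
E
```

```text
(no output)
```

View pics/crop.png

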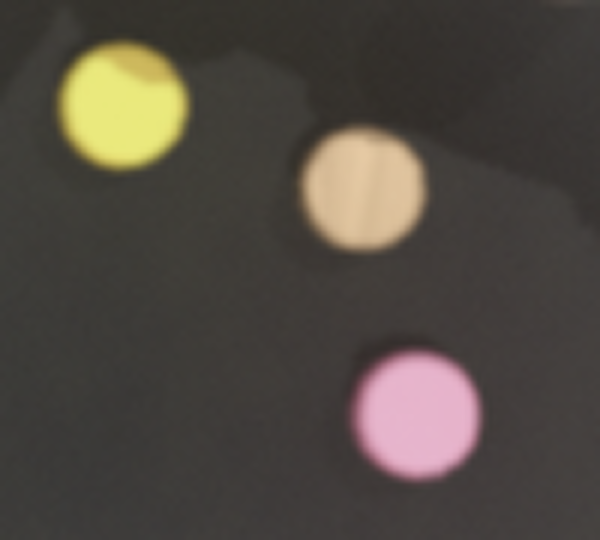

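The top view shows three round candidates: yellow (331,197), light wood (370,211) and pink (379,249). The plain wood disc at (370,211) fits the description, and the crop confirms it. The holder is at (268,192), the shelf front runs along row 145, and the square is at (148,227).

```bash
cat > meas.py <<'E'
from h import *
np.set_printoptions(precision=4,suppress=True)
def disc(n,img,guess,win=16):
    """sub-pixel centroid of wood-coloured blob near guess"""
    u,v=[int(round(x)) for x in guess]; c=img[v-win:v+win,u-win:u+win]
    h=cv2.cvtColor(c,cv2.COLOR_RGB2HSV); m=((h[...,0]>5)&(h[...,0]<24)&(h[...,1]>45)&(h[...,2]>90)).astype(np.uint8)
    k,l,st,ce=cv2.connectedComponentsWithStats(m); i=1+np.argmax(st[1:,4]); return ce[i]+[u-win,v-win],st[i]
def tri(a,b):
    A=[];B=[]
    for n,uv in(("top",a),("scene",b)):
        P=ray_z(n,[uv],0.)[0];K,D,R,t=cam(n);c=-R.T@t;d=(P-c)/np.linalg.norm(P-c)
        M=np.eye(3)-np.outer(d,d);A.append(M);B.append(M@c)
    x=np.linalg.lstsq(np.vstack(A),np.hstack(B),rcond=None)[0]; return x
E
python3 - <<'E'
from meas import *
T=cv2.imread("pics/top0.png")[:,:,::-1].copy();S=cv2.imread("pics/scene0.png")[:,:,::-1].copy()
a,sa=disc("top",T,(370,211));b,sb=disc("scene",S,(208,158));print(a,sa,b,sb,"tri",tri(a,b))
print("z18 top",ray_z("top",[a],.018),"z14 scene",ray_z("scene",[b],.013))
a2=cv2.resize(T[110:235,230:310],None,fx=6,fy=6,interpolation=cv2.INTER_CUBIC)[:,:,::-1]
b2=cv2.resize(S[170:270,150:300],None,fx=5,fy=5,interpolation=cv2.INTER_CUBIC)[:,:,::-1]
cv2.imwrite("pics/th.png",cv2.resize(a2,(384,600)));cv2.imwrite("pics/sh.png",b2)
d=np.load("topd.npy");d2=np.load("scened.npy")
for n,dd,img in(("top",d,T),("scene",d2,S)):
    bot.capture(n)
    for l in("holder","disc"):
        for r in bot.trace(l,n)[:1]:
            m=r["mask"];C=cloud(n,dd,m);z=C[:,2];print(n,l,r["conf"],m.sum(),C.mean(0),np.percentile(z,[5,25,50,75,95]))
E
```

```text
[370.0946 211.0865] [  6   6  22  21 370] [208.1632 159.4368] [  8  11  17  14 190] tri [ 0.4803 -0.2888  0.0099]
z18 top [[ 0.4796 -0.2861  0.018 ]] z14 scene [[ 0.4831 -0.2849  0.013 ]]
top holder 0.8 1594 [ 0.5331 -0.0274  0.0167] [0.006  0.0117 0.0178 0.0209 0.0311]
top disc 0.81 302 [ 0.5143 -0.184   0.0178] [0.0134 0.0168 0.0182 0.0195 0.0214]
scene holder 0.72 1255 [ 0.5332 -0.0221  0.0143] [0.0027 0.0078 0.0147 0.0196 0.0268]
scene disc 0.58 179 [ 0.4863 -0.2807  0.0143] [0.0026 0.0113 0.0168 0.0185 0.0198]
```

View pics/th.png

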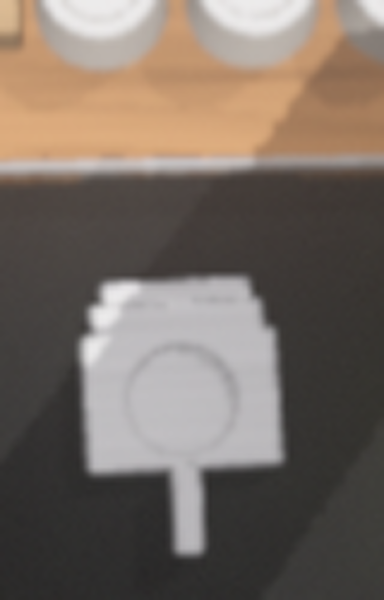

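View pics/sh.png

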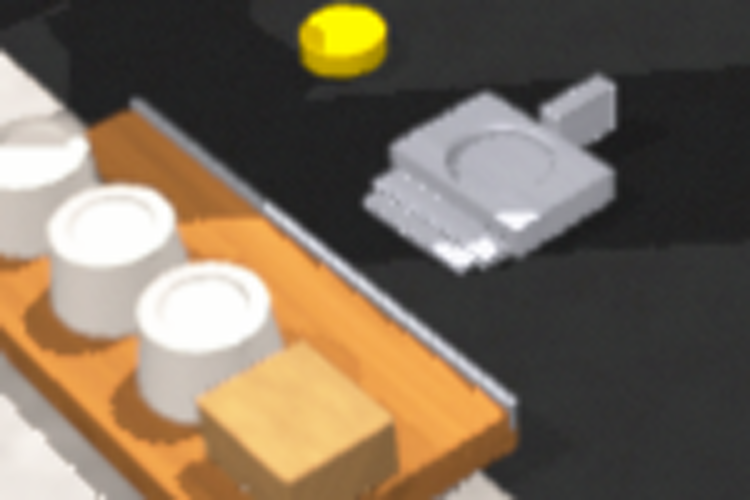

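The crops show the holder at a slight yaw with its tongue facing the shelf. The pocket centre is at about (268,193) in the top view, the tab end at about (269.6,225), and the lip front edge at about row 145. I'll fit a silhouette model for the holder and line fits for the shelf.

```bash
cat >> meas.py <<'E'
from scipy.optimize import minimize
BOX=[(-.035,.035,-.05,.05,0,.02),(.035,.053,-.045,.045,0,.008),(.053,.065,-.039,.039,.0,.006),(-.0825,-.035,-.007,.007,0,.032)]
def sil(n,p,u0,v0,w,h,s=8):
    im=np.zeros((h*s,w*s),np.uint8);c,q=np.cos(p[2]),np.sin(p[2])
    for a,b,y0,y1,z0,z1 in BOX:
        P=np.array([(c*x-q*y+p[0],q*x+c*y+p[1],z) for x in(a,b) for y in(y0,y1) for z in(z0,z1)])
        uv=((pix(n,P)-[u0,v0]+.5)*s*16).round().astype(np.int32)
        cv2.fillConvexPoly(im,cv2.convexHull(uv),255,shift=4)
    return cv2.resize(im,(w,h),interpolation=cv2.INTER_AREA)/255.
def fit(n,img,p0,box,extra=None):
    u0,v0,w,h=box;g=cv2.cvtColor(img,cv2.COLOR_RGB2GRAY)[v0:v0+h,u0:u0+w].astype(float)
    sat=np.ptp(img[v0:v0+h,u0:u0+w].astype(float),axis=2)
    ok=(sat<45); m=np.clip((g-60)/90,0,1)
    f=lambda p:(((sil(n,p,*box)-m)**2)*ok).sum()
    r=minimize(f,p0,method="Nelder-Mead",options=dict(initial_simplex=np.array(p0)+np.array([[0,0,0],[.006,0,0],[0,.006,0],[0,0,.05]]),xatol=1e-4,fatol=.05)); return r.x,r.fun
E
python3 - <<'E'
from meas import *
T=cv2.imread("pics/top0.png")[:,:,::-1].copy();S=cv2.imread("pics/scene0.png")[:,:,::-1].copy()
print(fit("top",T,[.53,-.027,0.05],(240,160,60,72)))
print(fit("scene",S,[.53,-.027,0.05],(218,182,62,48)))
g=cv2.cvtColor(T,cv2.COLOR_RGB2GRAY).astype(float)
# front edge of lip in top: last bright->dark crossing per column, half level
def cross(a,th):
    i=np.nonzero((a[:-1]>=th)&(a[1:]<th))[0]
    return [k+(a[k]-th)/(a[k]-a[k+1]) for k in i]
pts=[]
for u in range(212,328,4):
    c=cross(g[135:155,u],95); 
    if c: pts.append((u,135+c[-1]))
L=ray_z("top",pts,.03); k=np.polyfit(L[:,1],L[:,0],1); print("top lip x=",k,np.abs(np.polyval(k,L[:,1])-L[:,0]).max())
sat=(np.ptp(T.astype(float),axis=2))
for v in(128,134,139):
    r=sat[v]>60; u=np.nonzero(r[195:345])[0]+195; print(v,u.min(),u.max(),ray_z("top",[(u.min()-.5,v),(u.max()+.5,v)],.03))
c=np.array([(176.4,189.8),(253.2,250.8)]);print("scene lip ends",ray_z("scene",c,.03))
E
```

```text
(array([ 0.5262, -0.0271,  0.0563]), np.float64(42.08123584945961))
(array([ 0.5257, -0.0296,  0.0635]), np.float64(43.55468238711606))
top lip x= [-0.0343  0.6414] 0.0013320117516848473
128 207 330 [[ 0.6894  0.1273  0.03  ]
 [ 0.6895 -0.1872  0.03  ]]
134 206 330 [[ 0.6738  0.1296  0.03  ]
 [ 0.6739 -0.1869  0.03  ]]
139 206 331 [[ 0.6609  0.1293  0.03  ]
 [ 0.661  -0.1891  0.03  ]]
scene lip ends [[ 0.6536 -0.1913  0.03  ]
 [ 0.6466  0.1315  0.03  ]]
```

Call:
move_arm(increments=[{"xyz": [0, 0, 0], "roll": 0.1, "grip": 100}, {"xyz": [0, 0, 0], "roll": 0.1, "grip": 100}, {"xyz": [0, 0, 0], "roll": 0.09, "grip": 100}, {"xyz": [24, -24, 0], "roll": 0, "grip": 100}, {"xyz": [24, -24, 0], "roll": 0, "grip": 100}])

```text
time_s: 1.42
position: [0.2265, -0.5516, 0.1883]
tcp_rot: [[1.0, -0.003, 0.0], [-0.003, -1.0, -0.001], [0.0, 0.001, -1.0]]
force: [0.9, -0.1, -0.2]
opening: 1.005
grasp_force: 0.0
```

Call:
move_arm(increments=[{"xyz": [25, -26, 0], "roll": 0, "grip": 100}, {"xyz": [25, -26, 0], "roll": 0, "grip": 100}, {"xyz": [25, -26, 0], "roll": 0, "grip": 100}, {"xyz": [25, -26, 0], "roll": 0, "grip": 100}, {"xyz": [25, -26, 0], "roll": 0, "grip": 100}])

```text
time_s: 1.83
position: [0.3531, -0.4193, 0.1886]
tcp_rot: [[1.0, 0.0, 0.0], [0.0, -1.0, -0.0], [0.0, 0.0, -1.0]]
force: [0.5, -0.3, 1.4]
opening: 0.997
grasp_force: 0.0
```

Call:
move_arm(increments=[{"xyz": [25, -26, 20], "roll": 0, "grip": 100}, {"xyz": [25, -26, 20], "roll": 0, "grip": 100}, {"xyz": [25, -26, 20], "roll": 0, "grip": 100}, {"xyz": [25, -26, 20], "roll": 0, "grip": 100}, {"xyz": [0, 0, 0], "roll": 0, "grip": 100}])

```text
time_s: 2.25
position: [0.4532, -0.3095, 0.105]
tcp_rot: [[1.0, 0.006, -0.004], [0.006, -1.0, 0.007], [-0.004, -0.007, -1.0]]
force: [-1.1, 0.2, -0.3]
opening: 1.001
grasp_force: 0.0
```

Call:
move_arm(increments=[{"xyz": [14, -12, 0], "roll": 0, "grip": 100}, {"xyz": [14, -12, 0], "roll": 0, "grip": 100}, {"xyz": [0, 0, 20], "roll": 0, "grip": 100}, {"xyz": [0, 0, 20], "roll": 0, "grip": 100}, {"xyz": [0, 0, 0], "roll": 0, "grip": 100}])

```text
time_s: 2.67
position: [0.4782, -0.2908, 0.0658]
tcp_rot: [[1.0, 0.002, -0.005], [0.002, -1.0, 0.004], [-0.005, -0.004, -1.0]]
force: [-0.4, 0.1, -0.7]
opening: 1.001
grasp_force: 0.0
```

```bash
python3 - <<'E'
from meas import *
s=bot.read_state();print(s["position"],s["tcp_rot"][:,2] if hasattr(s["tcp_rot"],"shape") else s["tcp_rot"],s["qvel"])
p,d=bot.capture("scene");cv2.imwrite("pics/s1.png",p[:,:,::-1])
c=p[110:200,160:280];cv2.imwrite("pics/s1c.png",cv2.resize(c,None,fx=6,fy=6,interpolation=cv2.INTER_CUBIC)[:,:,::-1])
print(pix("scene",[s["position"],[.481,-.287,.018]]))
E
```

```text
[ 0.4782 -0.2908  0.0658] [-0.0047  0.004  -1.    ] [-0.5385 -2.2782 -1.1039  0.1328  3.3534 -0.0414]
[[206.9523 143.4575]
 [208.202  157.5579]]
```

View pics/s1c.png

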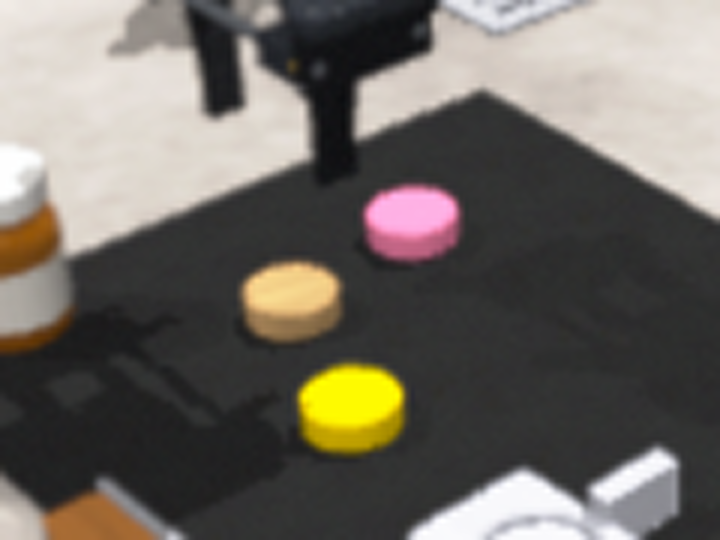

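The crop shows the wood disc centred at about (208,159), with the fingertips at about (216,140) and (197,128). That is higher in the picture than the projected TCP, so I'll check this numerically.

```bash
python3 - <<'E'
from meas import *
p,d=bot.capture("scene");s=bot.read_state();x,y,z=s["position"];print(s["position"],s["qvel"],s["time_s"])
print(pix("scene",[[x,y+.05,z],[x,y-.05,z],[x,y,z]]))
m=np.zeros(d.shape,bool);m[130:139,213:218]=1
C=cloud("scene",d,m);print(np.median(C,0),C.min(0),C.max(0))
m[:]=0;m[120:127,195:199]=1
C=cloud("scene",d,m);print(np.median(C,0),C.min(0),C.max(0))
E
```

```text
[ 0.4795 -0.2925  0.0683] [-0.2591 -1.4608 -1.2241  0.0991 -0.3146  0.1783] 2.7667
[[215.7405 148.9151]
 [197.1601 136.8184]
 [206.2122 142.7102]]
[ 0.4794 -0.2397  0.1201] [ 0.4711 -0.2438  0.1028] [ 0.4888 -0.2358  0.1376]
[ 0.4808 -0.3368  0.1189] [ 0.4737 -0.3395  0.108 ] [ 0.4865 -0.3321  0.1308]
```

```bash
python3 - <<'E'
from meas import *
p,d=bot.capture("scene");s=bot.read_state();print(s["position"])
for v in range(132,156,2):
    m=np.zeros(d.shape,bool);m[v,210:220]=1
    C=cloud("scene",d,m);print(v,C[:,2].round(3),p[v,215])
E
```

```text
[ 0.4801 -0.2931  0.069 ]
132 [ 0.001  0.128  0.132  0.129  0.127  0.126  0.123  0.122  0.119 -0.001] [19 19 21]
134 [ 0.     0.121  0.122  0.123  0.121  0.12   0.117  0.118  0.116 -0.   ] [16 16 17]
136 [-0.     0.114  0.118  0.114  0.115  0.115  0.114  0.109  0.109 -0.001] [15 17 18]
138 [0.002 0.107 0.111 0.108 0.108 0.108 0.106 0.105 0.001 0.004] [20 22 24]
140 [ 0.003  0.001  0.105  0.001 -0.001  0.003  0.001 -0.     0.002 -0.001] [47 49 47]
142 [-0.001  0.002  0.001  0.003  0.001 -0.     0.002  0.001  0.001  0.   ] [50 51 51]
144 [ 0.     0.002 -0.002  0.001  0.002  0.001  0.001  0.003 -0.001  0.003] [50 50 50]
146 [ 0.003  0.001  0.001  0.002 -0.002  0.003  0.001  0.002  0.002  0.003] [48 49 50]
148 [-0.001 -0.002  0.003  0.    -0.     0.005  0.003  0.001 -0.001 -0.001] [48 47 49]
150 [ 0.002  0.001  0.002  0.003  0.001 -0.002  0.     0.     0.001 -0.   ] [49 49 50]
152 [ 0.002 -0.002 -0.     0.003  0.002 -0.001  0.001  0.003  0.001  0.001] [50 51 50]
154 [0.02  0.02  0.001 0.002 0.    0.    0.004 0.001 0.001 0.001] [59 56 52]
```

Call:
move_arm(increments=[{"xyz": [0, 0, 0], "roll": 0, "grip": 50}, {"xyz": [0, 0, 0], "roll": 0, "grip": 50}, {"xyz": [0, 0, 0], "roll": 0, "grip": 50}, {"xyz": [0, 0, 0], "roll": 0, "grip": 50}, {"xyz": [0, 0, 0], "roll": 0, "grip": 50}])

```text
time_s: 3.23
position: [0.4801, -0.2927, 0.0689]
tcp_rot: [[1.0, 0.001, 0.001], [0.001, -1.0, -0.001], [0.001, 0.001, -1.0]]
force: [-0.6, 0.2, -0.6]
opening: 0.708
grasp_force: 0.0
```

```bash
python3 - <<'E'
from meas import *
p,d=bot.capture("scene");s=bot.read_state();print(s["position"],s["opening"],s["qvel"])
x,y,z=s["position"]
M=np.zeros(d.shape,bool);M[100:160,180:240]=1
C=cloud("scene",d,M);C=C[(C[:,2]>.03)&(abs(C[:,0]-x)<.06)&(abs(C[:,1]-y)<.15)]
for a in np.arange(.06,.26,.01):
    q=C[(C[:,2]>=a)&(C[:,2]<a+.01)]
    if len(q):print(round(a,2),len(q),q.min(0)[:2],q.max(0)[:2])
p,d=bot.capture("top");
M=np.ones(d.shape,bool);C=cloud("top",d,M);C=C[(C[:,2]>.03)&(abs(C[:,0]-x)<.06)&(abs(C[:,1]-y)<.15)]
print("top",np.sort(C[:,2])[:10],len(C))
E
```

```text
[ 0.48   -0.2926  0.0688] 0.6667870966892829 [0.1203 0.2566 0.0904 0.0212 0.0122 0.0365]
0.1 31 [ 0.4685 -0.3312] [ 0.4912 -0.2511]
0.11 36 [ 0.4698 -0.3318] [ 0.4914 -0.2497]
0.12 47 [ 0.47   -0.3377] [ 0.4916 -0.2493]
0.13 48 [ 0.468  -0.3347] [ 0.492  -0.2494]
0.14 32 [ 0.4712 -0.337 ] [ 0.4917 -0.2477]
0.15 22 [ 0.4791 -0.3378] [ 0.4944 -0.2444]
0.16 9 [ 0.4699 -0.3368] [ 0.4922 -0.3234]
0.17 73 [ 0.444  -0.3724] [ 0.5178 -0.2027]
0.18 162 [ 0.4447 -0.3749] [ 0.5191 -0.2021]
0.19 173 [ 0.4414 -0.3734] [ 0.5189 -0.199 ]
0.2 119 [ 0.4433 -0.3393] [ 0.5173 -0.1957]
0.21 265 [ 0.4431 -0.3121] [ 0.5187 -0.1952]
0.22 59 [ 0.4594 -0.2841] [ 0.5071 -0.2392]
0.23 7 [ 0.4938 -0.2541] [ 0.5038 -0.2427]
top [0.1963 0.1964 0.1968 0.1978 0.1978 0.198  0.2009 0.2075 0.2085 0.2125] 5944
```

The depth cloud puts the fingertips at z≈0.102 and the body underside at ≈0.172, while the reported TCP z is 0.069. The z reading is therefore about 33 mm too low here, though x and y agree. I'll step down and re-measure before trusting any height.

Call:
move_arm(increments=[{"xyz": [1, -5, 15], "roll": 0, "grip": 100}, {"xyz": [0, 0, 15], "roll": 0, "grip": 100}, {"xyz": [0, 0, 15], "roll": 0, "grip": 100}, {"xyz": [0, 0, 0], "roll": 0, "grip": 100}, {"xyz": [0, 0, 0], "roll": 0, "grip": 100}])

```text
time_s: 3.75
position: [0.4805, -0.287, 0.0229]
tcp_rot: [[1.0, 0.001, -0.001], [0.001, -1.0, 0.001], [-0.001, -0.001, -1.0]]
force: [0.5, -0.1, -0.1]
opening: 0.91
grasp_force: 0.0
```

```bash
cat >> meas.py <<'E'
def tips(s,d,r=.03):
    """lowest finger points in the scene cloud (z above 0.025) near the reported TCP"""
    x,y,z=s["position"];u,v=pix("scene",[[x,y,z+r+.03]])[0].astype(int);M=np.zeros(d.shape,bool);M[max(v-45,0):v+40,u-30:u+30]=1
    C=cloud("scene",d,M);C=C[(C[:,2]>.006)&(C[:,2]<z+.12)&(abs(C[:,0]-x)<.02)&(abs(C[:,1]-y)<.075)]
    for nm,q in(("L",C[C[:,1]>y+.028]),("R",C[C[:,1]<y-.028])):
        if len(q): print(nm,len(q),"lowest z",np.sort(q[:,2])[:8],"x",q[:,0].min(),q[:,0].max(),"y",np.median(q[:,1]))
E
python3 - <<'E'
from meas import *
p,d=bot.capture("scene");s=bot.read_state();print(s["position"],s["force"]);tips(s,d)
c=p[110:200,160:280];cv2.imwrite("pics/s2c.png",cv2.resize(c,None,fx=6,fy=6,interpolation=cv2.INTER_CUBIC)[:,:,::-1])
E
```

```text
[ 0.4811 -0.2876  0.0236] [-0.1051 -0.605   0.0979]
L 102 lowest z [0.0577 0.0578 0.0587 0.059  0.0593 0.0601 0.0606 0.0608] x 0.4688132907033241 0.49370461065402005 y -0.23810448756881164
R 147 lowest z [0.0558 0.0568 0.0589 0.0595 0.0597 0.0597 0.0605 0.0606] x 0.46787747797875234 0.5000448264649647 y -0.33006567718923635
```

View pics/s2c.png

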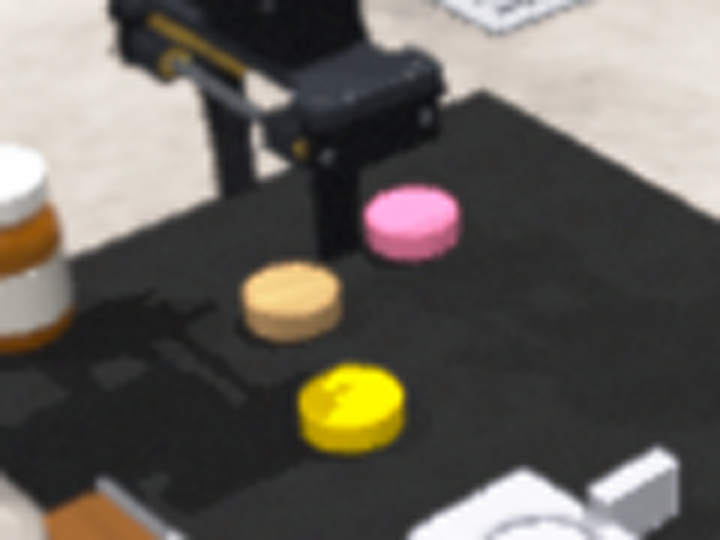

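The picture shows the tips still well above the wood disc at (208,159). The offset is a steady ~33 mm. I'll go down to about 14 mm true height and check again.

Call:
move_arm(increments=[{"xyz": [0, 0, 15], "roll": 0, "grip": 100}, {"xyz": [0, 0, 15], "roll": 0, "grip": 100}, {"xyz": [0, 0, 11], "roll": 0, "grip": 100}, {"xyz": [0, 0, 0], "roll": 0, "grip": 100}, {"xyz": [0, 0, 0], "roll": 0, "grip": 100}])

```text
time_s: 4.22
position: [0.481, -0.2875, -0.0174]
tcp_rot: [[1.0, 0.001, -0.0], [0.001, -1.0, 0.0], [-0.0, -0.0, -1.0]]
force: [0.6, 0.1, 1.8]
opening: 0.997
grasp_force: 0.0
```

```bash
python3 - <<'E'
from meas import *
p,d=bot.capture("scene");s=bot.read_state();print(s["position"],s["force"]);tips(s,d)
E
```

```text
[ 0.4813 -0.2878 -0.017 ] [ 0.912  -0.3747 -0.6838]
L 95 lowest z [0.0159 0.0167 0.017  0.0174 0.0186 0.0188 0.0188 0.0202] x 0.46723238912343773 0.4945706945220858 y -0.23455836953862993
R 133 lowest z [0.0153 0.0164 0.0172 0.0183 0.0187 0.0189 0.0193 0.0203] x 0.47126005641441776 0.500826515706164 y -0.33425075628638523
```

Call:
move_arm(increments=[{"xyz": [0, 0, 7], "roll": 0, "grip": 100}, {"xyz": [0, 0, 0], "roll": 0, "grip": 40}, {"xyz": [0, 0, 0], "roll": 0, "grip": 20}, {"xyz": [0, 0, 0], "roll": 0, "grip": 20}, {"xyz": [0, 0, 0], "roll": 0, "grip": 20}])

```text
time_s: 4.68
position: [0.4811, -0.2876, -0.0243]
tcp_rot: [[1.0, 0.001, 0.0], [0.001, -1.0, -0.0], [0.0, 0.0, -1.0]]
force: [-0.0, -0.5, -0.3]
opening: 0.778
grasp_force: 0.0
```

Call:
move_arm(increments=[{"xyz": [0, 0, 0], "roll": 0, "grip": 20}, {"xyz": [0, 0, 0], "roll": 0, "grip": 20}, {"xyz": [0, 0, 0], "roll": 0, "grip": 20}, {"xyz": [0, 0, -8], "roll": 0, "grip": 20}, {"xyz": [0, 0, -20], "roll": 0, "grip": 20}])

```text
time_s: 5.1
position: [0.4793, -0.2861, 0.002]
tcp_rot: [[1.0, 0.001, -0.004], [0.001, -1.0, 0.004], [-0.004, -0.004, -1.0]]
force: [-0.3, 0.4, -0.4]
opening: 0.562
grasp_force: 30.0
```

```bash
python3 - <<'E'
from meas import *
p,d=bot.capture("scene");s=bot.read_state();print(s["position"],s["force"],s["opening"],s["grasp_force"])
b,sb=disc("scene",p,pix("scene",[np.array(s["position"])+[0,0,.037]])[0]);print(b,sb)
x,y,z=s["position"];print(ray_z("scene",[b],z+.037))
E
```

```text
[ 0.4819 -0.2882  0.0065] [ 0.6498 -0.294   2.0013] 0.5568163211082361 30.000086260261014
[205.7656 152.75  ] [  9  12  13  14 128]
[[ 0.4926 -0.2797  0.0435]]
```

Call:
move_arm(increments=[{"xyz": [0, 0, -25], "roll": 0, "grip": 20}, {"xyz": [0, -15, -25], "roll": 0, "grip": 20}, {"xyz": [5, -25, 0], "roll": 0, "grip": 20}, {"xyz": [5, -25, 0], "roll": 0, "grip": 20}, {"xyz": [5, -25, 0], "roll": 0, "grip": 20}])

```text
time_s: 5.57
position: [0.4964, -0.1971, 0.0545]
tcp_rot: [[1.0, -0.0, 0.002], [-0.0, -1.0, -0.001], [0.002, 0.001, -1.0]]
force: [0.1, -0.3, -0.2]
opening: 0.561
grasp_force: 30.0
```

Call:
move_arm(increments=[{"xyz": [5, -30, 0], "roll": 0, "grip": 20}, {"xyz": [5, -30, 0], "roll": 0, "grip": 20}, {"xyz": [5, -30, 0], "roll": 0, "grip": 20}, {"xyz": [5, -30, 0], "roll": 0, "grip": 20}, {"xyz": [5, -25, 0], "roll": 0, "grip": 20}])

```text
time_s: 5.98
position: [0.5206, -0.0504, 0.0538]
tcp_rot: [[1.0, 0.001, 0.0], [0.001, -1.0, 0.0], [0.0, -0.0, -1.0]]
force: [-0.1, -0.8, -0.2]
opening: 0.557
grasp_force: 30.0
```

Call:
move_arm(increments=[{"xyz": [4, -15, 0], "roll": 0, "grip": 20}, {"xyz": [0, -10, 0], "roll": 0, "grip": 20}, {"xyz": [0, 0, 0], "roll": 0, "grip": 20}, {"xyz": [0, 0, 0], "roll": 0, "grip": 20}, {"xyz": [0, 0, 0], "roll": 0, "grip": 20}])

```text
time_s: 6.4
position: [0.5248, -0.0284, 0.0536]
tcp_rot: [[1.0, 0.0, 0.0], [0.0, -1.0, -0.0], [0.0, 0.0, -1.0]]
force: [-0.2, 0.4, -0.0]
opening: 0.56
grasp_force: 30.0
```

```bash
python3 - <<'E'
from meas import *
p,d=bot.capture("scene");s=bot.read_state();print(s["position"],s["qvel"],s["opening"],s["grasp_force"])
x,y,z=s["position"]
u,v=pix("scene",[[x,y,z+.035]])[0].astype(int);print(u,v)
tips(s,d)
c=p[v-50:v+50,u-65:u+65];cv2.imwrite("pics/s3.png",cv2.resize(c,None,fx=6,fy=6,interpolation=cv2.INTER_CUBIC)[:,:,::-1])
h=cv2.cvtColor(p,cv2.COLOR_RGB2HSV);m=(h[...,0]>5)&(h[...,0]<24)&(h[...,1]>60)&(h[...,2]>70)
M=np.zeros_like(m);M[v-25:v+25,u-25:u+25]=1
C=cloud("scene",d,m&M);C=C[C[:,2]>.03];print(len(C),np.percentile(C,[2,50,98],axis=0))
t=C[C[:,2]>np.percentile(C[:,2],98)-.006];print("top face",len(t),t.min(0),t.max(0))
E
```

```text
[ 0.5248 -0.0286  0.0535] [-0.3643  0.1055 -0.0296 -0.0133  0.0412  0.0473] 0.5563957216484992 29.999925890006125
249 179
L 188 lowest z [0.0098 0.0113 0.0113 0.0124 0.0133 0.0146 0.0148 0.0155] x 0.5049245132105803 0.5441666008759654 y 0.006393763462912827
R 149 lowest z [0.0169 0.017  0.0173 0.0173 0.0176 0.0176 0.0177 0.0178] x 0.5053894374013296 0.5442911306663569 y -0.06015561095251968
232 [[ 0.5119 -0.0546  0.0803]
 [ 0.5373 -0.0229  0.0952]
 [ 0.5593  0.0304  0.184 ]]
top face 10 [ 0.5463 -0.008   0.1782] [0.5615 0.0452 0.1906]
```

View pics/s3.png

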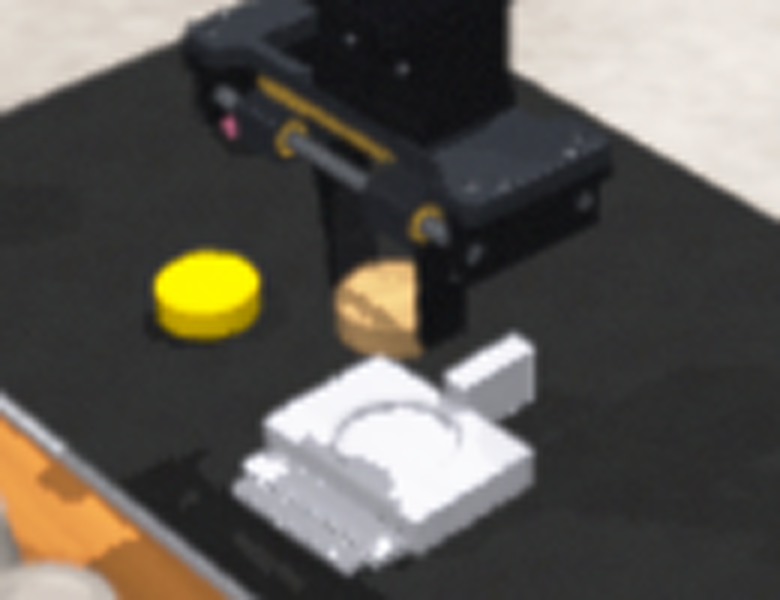

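The picture shows the disc held level above the pocket. The pocket is at about (251,200), and the disc's front half is visible at about (247,180). Next I'll measure the disc's offset in x.

```bash
python3 - <<'E'
from meas import *
p,d=bot.capture("scene");s=bot.read_state();x,y,z=s["position"];print(s["position"])
h=cv2.cvtColor(p,cv2.COLOR_RGB2HSV);m=(h[...,0]>5)&(h[...,0]<24)&(h[...,1]>60)&(h[...,2]>60)
M=np.zeros_like(m);M[165:190,230:260]=1
C=cloud("scene",d,m&M);C=C[(C[:,2]>.06)&(C[:,2]<.105)&(abs(C[:,1]-y)<.03)&(abs(C[:,0]-x)<.035)]
print(len(C),np.percentile(C[:,2],[1,5,50,95,99]))
side=C[C[:,2]<np.percentile(C[:,2],95)-.005]
from scipy.optimize import least_squares
f=lambda q:np.hypot(side[:,0]-q[0],side[:,1]-y)-.025
for yy in(y,):
    r=least_squares(f,[x],loss="soft_l1",f_scale=.001);print("cx",r.x,np.std(f(r.x)))
r=least_squares(lambda q:np.hypot(side[:,0]-q[0],side[:,1]-q[1])-.025,[x,y],loss="soft_l1",f_scale=.001);print("c",r.x)
print(fit("scene",p,[.526,-.028,0.06],(218,188,62,42)))
E
```

```text
[ 0.5248 -0.0287  0.0535]
197 [0.0791 0.0819 0.0949 0.0974 0.0982]
cx [0.5247] 0.0015759065075205878
c [ 0.5247 -0.0286]
(array([ 0.525 , -0.0307,  0.066 ]), np.float64(28.48751804861378))
```

Call:
move_arm(increments=[{"xyz": [0.5, 0.5, 15], "roll": 0, "grip": 20}, {"xyz": [0, 0, 15], "roll": 0, "grip": 20}, {"xyz": [0, 0, 15], "roll": 0, "grip": 20}, {"xyz": [0, 0, 10], "roll": 0, "grip": 20}, {"xyz": [0, 0, 0], "roll": 0, "grip": 20}])

```text
time_s: 6.92
position: [0.5238, -0.0285, -0.0034]
tcp_rot: [[1.0, -0.001, -0.004], [-0.001, -1.0, 0.001], [-0.004, -0.001, -1.0]]
force: [-0.1, 0.6, -0.6]
opening: 0.556
grasp_force: 30.0
```

Call:
move_arm(increments=[{"xyz": [0, 0, 2], "roll": 0, "grip": 20}, {"xyz": [0, 0, 2], "roll": 0, "grip": 20}, {"xyz": [0, 0, 2], "roll": 0, "grip": 20}, {"xyz": [0, 0, 0], "roll": 0, "grip": 20}, {"xyz": [0, 0, 0], "roll": 0, "grip": 20}])

```text
time_s: 7.33
position: [0.5255, -0.028, -0.0072]
tcp_rot: [[1.0, 0.001, 0.001], [0.001, -1.0, -0.0], [0.001, 0.0, -1.0]]
force: [0.7, -0.5, 0.2]
opening: 0.554
grasp_force: 30.0
```

Call:
move_arm(increments=[{"xyz": [0, 0, 1], "roll": 0, "grip": 20}, {"xyz": [0, 0, 1], "roll": 0, "grip": 20}, {"xyz": [0, 0, 0], "roll": 0, "grip": 20}, {"xyz": [0, 0, 0], "roll": 0, "grip": 20}])

```text
time_s: 7.67
position: [0.5253, -0.0279, -0.0095]
tcp_rot: [[1.0, 0.001, 0.0], [0.001, -1.0, -0.0], [0.0, 0.0, -1.0]]
force: [-0.3, 0.3, -0.8]
opening: 0.558
grasp_force: 30.0
```

```bash
python3 - <<'E'
from meas import *
p,d=bot.capture("scene");s=bot.read_state();print(s["position"],s["force"])
x,y,z=s["position"]
c=p[165:235,205:295];cv2.imwrite("pics/s4.png",cv2.resize(c,None,fx=8,fy=8,interpolation=cv2.INTER_CUBIC)[:,:,::-1])
h=cv2.cvtColor(p,cv2.COLOR_RGB2HSV);m=(h[...,0]>5)&(h[...,0]<24)&(h[...,1]>60)&(h[...,2]>60)
M=np.zeros_like(m);M[180:215,230:270]=1
C=cloud("scene",d,m&M);C=C[(abs(C[:,1]-y)<.03)&(abs(C[:,0]-x)<.035)&(C[:,2]<.05)]
print(len(C),np.percentile(C[:,2],[1,5,50,95,99]))
E
```

```text
[ 0.5253 -0.0279 -0.0095] [-0.6003 -0.6205 -0.947 ]
181 [0.0183 0.0203 0.032  0.0351 0.0415]
```

View pics/s4.png

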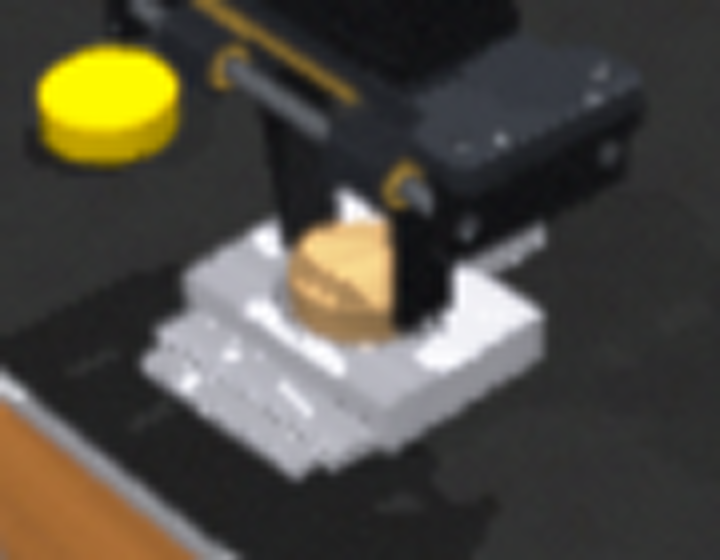

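The disc sits inside the pocket outline at about (248,203), nearly seated. I'll lower the last millimetres and then open.

Call:
move_arm(increments=[{"xyz": [0, 0, 1], "roll": 0, "grip": 20}, {"xyz": [0, 0, 0], "roll": 0, "grip": 20}, {"xyz": [0, 0, 0], "roll": 0, "grip": 20}])

```text
time_s: 7.97
position: [0.5254, -0.028, -0.0105]
tcp_rot: [[1.0, 0.001, 0.0], [0.001, -1.0, -0.0], [0.0, 0.0, -1.0]]
force: [0.2, 0.0, 0.3]
opening: 0.556
grasp_force: 30.0
```

Call:
move_arm(increments=[{"xyz": [0, 0, 1], "roll": 0, "grip": 20}, {"xyz": [0, 0, 0], "roll": 0, "grip": 20}, {"xyz": [0, 0, 0], "roll": 0, "grip": 20}])

```text
time_s: 8.22
position: [0.5254, -0.028, -0.0105]
tcp_rot: [[1.0, 0.001, 0.001], [0.001, -1.0, -0.0], [0.001, 0.0, -1.0]]
force: [-2.0, 0.8, 8.6]
opening: 0.558
grasp_force: 30.0
```

Call:
move_arm(increments=[{"xyz": [0, 0, -1], "roll": 0, "grip": 20}, {"xyz": [0, 0, 0], "roll": 0, "grip": 75}, {"xyz": [0, 0, 0], "roll": 0, "grip": 75}, {"xyz": [0, 0, 0], "roll": 0, "grip": 75}, {"xyz": [0, 0, 0], "roll": 0, "grip": 75}])

```text
time_s: 8.63
position: [0.5251, -0.0279, -0.0108]
tcp_rot: [[1.0, 0.001, -0.0], [0.001, -1.0, 0.0], [-0.0, -0.0, -1.0]]
force: [0.1, -0.1, 0.3]
opening: 0.724
grasp_force: 0.0
```

Call:
move_arm(increments=[{"xyz": [0, 0, -10], "roll": 0, "grip": 75}, {"xyz": [0, 0, -15], "roll": 0, "grip": 75}, {"xyz": [0, 0, -15], "roll": 0, "grip": 75}, {"xyz": [-10, 0, -15], "roll": 0, "grip": 75}, {"xyz": [-25, 0, -15], "roll": 0, "grip": 50}])

```text
time_s: 9.05
position: [0.4945, -0.0291, 0.061]
tcp_rot: [[1.0, 0.001, 0.007], [0.001, -1.0, -0.002], [0.007, 0.002, -1.0]]
force: [-0.1, -1.3, 0.4]
opening: 0.723
grasp_force: 0.0
```

Call:
move_arm(increments=[{"xyz": [-25, 0, 0], "roll": 0, "grip": 40}, {"xyz": [0, 0, 0], "roll": -0.05, "grip": 40}, {"xyz": [0, 0, 0], "roll": 0, "grip": 40}, {"xyz": [0, 0, 0], "roll": 0, "grip": 40}])

```text
time_s: 9.38
position: [0.4662, -0.0283, 0.0601]
tcp_rot: [[0.999, 0.049, 0.002], [0.049, -0.999, -0.001], [0.002, 0.001, -1.0]]
force: [-0.3, 0.2, 0.2]
opening: 0.46
grasp_force: 0.0
```

```bash
python3 - <<'E'
from meas import *
s=bot.read_state();print(s["position"],s["opening"],s["time_s"])
p,d=bot.capture("scene");tips(s,d)
c=p[165:235,205:295];cv2.imwrite("pics/s5.png",cv2.resize(c,None,fx=8,fy=8,interpolation=cv2.INTER_CUBIC)[:,:,::-1])
h=cv2.cvtColor(p,cv2.COLOR_RGB2HSV);m=(h[...,0]>5)&(h[...,0]<24)&(h[...,1]>60)&(h[...,2]>60)
M=np.zeros_like(m);M[185:215,232:270]=1;m&=M
C=cloud("scene",d,m);C=C[C[:,2]<.05];print(len(C),np.percentile(C[:,2],[1,5,50,95,99]))
t=C[C[:,2]>.028];A=np.c_[t[:,:2]-t[:,:2].mean(0),np.ones(len(t))];print("plane",np.linalg.lstsq(A,t[:,2],rcond=None)[0],t.min(0),t.max(0),(np.percentile(t,1,axis=0)+np.percentile(t,99,axis=0))/2)
# ignore disc: treat as bright
q=p.copy();q[m]=220
print("scene",fit("scene",q,[.526,-.029,0.06],(218,180,62,50)))
E
```

```text
[ 0.4662 -0.0283  0.0601] 0.4601972999286339 9.3833
L 109 lowest z [0.0957 0.0957 0.0958 0.0963 0.0972 0.0986 0.0996 0.1011] x 0.45366195671941933 0.48411679308013994 y 0.0031842570478409038
R 20 lowest z [0.1217 0.1228 0.1237 0.1253 0.1305 0.1373 0.1376 0.1377] x 0.4735010455326039 0.48275945697126604 y -0.059090049393351246
232 [0.0171 0.0193 0.0308 0.0331 0.0337]
plane [-0.0003 -0.0009  0.0312] [ 0.502  -0.0502  0.028 ] [ 0.5515 -0.0014  0.0344] [ 0.5275 -0.0251  0.0311]
scene (array([ 0.5253, -0.0304,  0.0676]), np.float64(30.819188773548635))
```

View pics/s5.png

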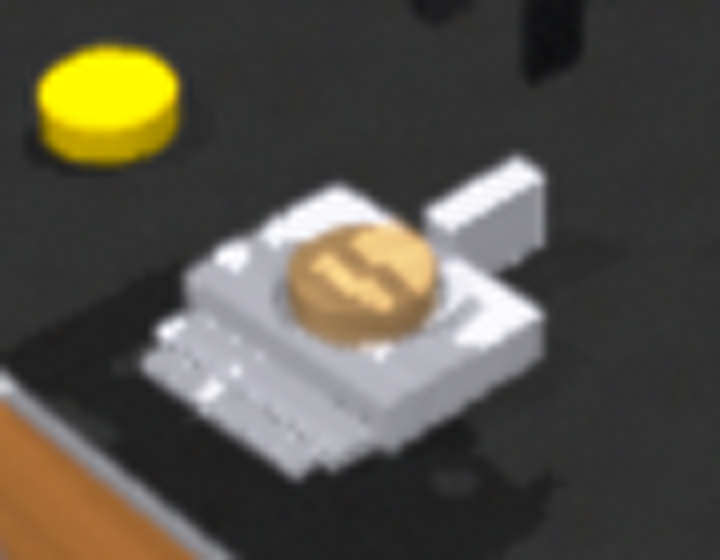

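The disc is level, with its top at 31 mm, so it is seated in the pocket. Next I'll pinch the tab at about (0.466,-0.032).

Call:
move_arm(increments=[{"xyz": [0, 3.5, 0], "roll": -0.01, "grip": 45}, {"xyz": [0, 0, 20], "roll": 0, "grip": 45}, {"xyz": [0, 0, 20], "roll": 0, "grip": 45}, {"xyz": [0, 0, 0], "roll": 0, "grip": 45}, {"xyz": [0, 0, 0], "roll": 0, "grip": 45}])

```text
time_s: 9.85
position: [0.4652, -0.0315, 0.0187]
tcp_rot: [[0.998, 0.061, -0.002], [0.061, -0.998, 0.001], [-0.002, -0.001, -1.0]]
force: [-0.1, -0.7, 0.8]
opening: 0.45
grasp_force: 0.0
```

```bash
python3 - <<'E'
from meas import *
s=bot.read_state();print(s["position"],s["opening"],s["time_s"])
p,d=bot.capture("scene")
m=np.zeros(d.shape,bool);m[150:205,225:300]=1
x,y,z=s["position"]
C=cloud("scene",d,m);C=C[(abs(C[:,0]-x)<.03)&(abs(C[:,1]-y)<.05)]
f=C[(C[:,2]>.045)&(C[:,2]<.085)];print("finger z",f[:,2].min(),"y",np.percentile(f[:,1],[2,98]),"near",f[f[:,1]>y].mean(0))
g=C[(C[:,2]>.028)&(C[:,2]<.037)];print("fin top",len(g),g.mean(0),g.min(0),g.max(0))
c=p[145:225,215:305];cv2.imwrite("pics/s6.png",cv2.resize(c,None,fx=7,fy=7,interpolation=cv2.INTER_CUBIC)[:,:,::-1])
E
```

```text
[ 0.4652 -0.0315  0.0187] 0.4500712425065116 9.85
finger z 0.05122083383650645 y [-0.0586 -0.0005] near [ 0.4662 -0.0039  0.0687]
fin top 54 [ 0.4728 -0.0295  0.031 ] [ 0.4474 -0.0396  0.0281] [ 0.4922 -0.0218  0.0348]
```

View pics/s6.png

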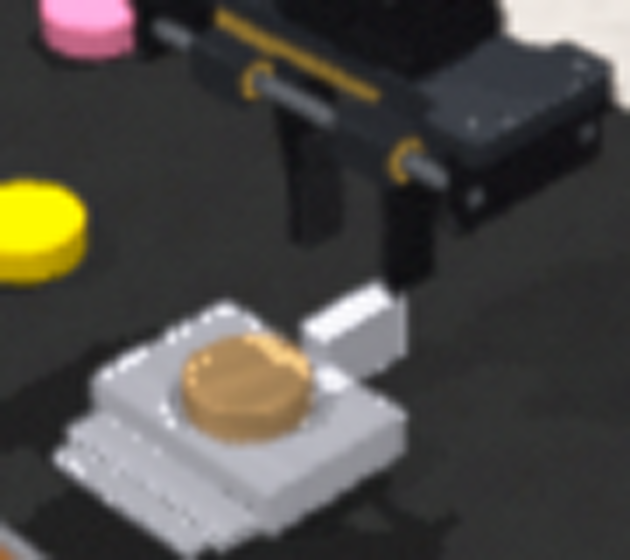

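The picture shows the fingers straddling the tab at about (266,192), with the disc seated. That was my tenth and last picture, so I'll rely on numbers from here. Down and grip.

Call:
move_arm(increments=[{"xyz": [0, 0, 15], "roll": 0, "grip": 45}, {"xyz": [0, 0, 15], "roll": 0, "grip": 45}, {"xyz": [0, 0, 13], "roll": 0, "grip": 45}, {"xyz": [0, 0, 0], "roll": 0, "grip": 45}, {"xyz": [0, 0, 0], "roll": 0, "grip": 25}])

```text
time_s: 10.32
position: [0.4658, -0.0316, -0.0231]
tcp_rot: [[0.998, 0.061, 0.0], [0.061, -0.998, -0.0], [0.0, 0.0, -1.0]]
force: [-0.8, -0.8, 0.4]
opening: 0.422
grasp_force: 0.0
```

Call:
move_arm(increments=[{"xyz": [0, 0, 0], "roll": 0, "grip": 20}, {"xyz": [0, 0, 0], "roll": 0, "grip": 10}, {"xyz": [0, 0, 0], "roll": 0, "grip": 0}, {"xyz": [0, 0, 0], "roll": 0, "grip": 0}, {"xyz": [0, 0, 0], "roll": 0, "grip": 0}])

```text
time_s: 10.73
position: [0.466, -0.0317, -0.0229]
tcp_rot: [[0.998, 0.06, 0.001], [0.06, -0.998, -0.0], [0.001, 0.0, -1.0]]
force: [-0.2, 0.6, 5.4]
opening: 0.156
grasp_force: 30.0
```

```bash
cat >> meas.py <<'E'
def look():
    s=bot.read_state();print(s["position"],s["opening"],s["grasp_force"],s["force"],s["time_s"])
    p,d=bot.capture("scene");x,y,z=s["position"];yaw=-np.arctan2(s["tcp_rot"][1][0],s["tcp_rot"][0][0])*-1
    w=np.array([x+.06*np.cos(yaw),y+.06*np.sin(yaw),.02]);u,v=pix("scene",[w])[0].astype(int)
    M=np.zeros(d.shape,bool);M[v-30:v+30,u-40:u+40]=1;C=cloud("scene",d,M);C=C-[w[0],w[1],0]
    c,q=np.cos(yaw),np.sin(yaw);L=np.c_[C[:,0]*c+C[:,1]*q,-C[:,0]*q+C[:,1]*c,C[:,2]]
    b=L[(L[:,2]>.012)&(L[:,2]<.023)&(abs(L[:,0])<.046)&(abs(L[:,1])<.062)]
    print("yaw",yaw,"block x",np.percentile(b[:,0],[1,99]),"y",np.percentile(b[:,1],[1,99]))
    t=L[(L[:,2]>.026)&(L[:,2]<.045)&(np.hypot(L[:,0],L[:,1])<.033)]
    A=np.c_[t[:,:2],np.ones(len(t))];print("disc",len(t),np.percentile(t,[1,99],axis=0).mean(0),np.linalg.lstsq(A,t[:,2],rcond=None)[0])
    return p,d
E
python3 - <<'E'
from meas import *
p,d=look();h=cv2.cvtColor(p,cv2.COLOR_RGB2HSV);m=(h[...,0]>5)&(h[...,0]<24)&(h[...,1]>60)&(h[...,2]>60);M=np.zeros_like(m);M[185:215,232:270]=1
q=p.copy();q[m&M]=220;print("scene",fit("scene",q,[.526,-.029,0.06],(218,193,50,37)))
E
```

```text
[ 0.466  -0.0317 -0.0229] 0.15555215594303617 29.994124174118042 [-0.2427  0.5801  5.4104] 10.7333
yaw 0.06052974544331764 block x [-0.0377  0.037 ] y [-0.0497  0.0516]
disc 189 [0.0017 0.002  0.0303] [-0.0097 -0.0194  0.0311]
scene (array([ 0.5251, -0.0301,  0.0555]), np.float64(31.847217309581783))
```

```bash
python3 - <<'E'
from meas import *
for n in("top","scene"):
    d=np.load(n+"d.npy") ; C=cloud(n,d,np.ones(d.shape,bool))
    C=C[(C[:,2]>.022)&(C[:,2]<.04)&(abs(C[:,1]+.03)<.18)&(C[:,0]>.62)&(C[:,0]<.81)]
    F=[];
    for a in np.arange(-.17,.11,.01):
        q=C[(C[:,1]>=a)&(C[:,1]<a+.01)]
        if len(q)>5:F.append((q[:,1].mean(),np.sort(q[:,0])[1]))
    F=np.array(F);k=np.polyfit(F[:,1]*0+F[:,0],F[:,1],1);r=F[:,1]-np.polyval(k,F[:,0]);F=F[abs(r)<.004];k=np.polyfit(F[:,0],F[:,1],1);print(n,"front",k,np.std(F[:,1]-np.polyval(k,F[:,0])))
    G=[]
    for a in np.arange(.665,.79,.01):
        q=C[(C[:,0]>=a)&(C[:,0]<a+.01)]
        if len(q)>5:G.append((a+.005,np.sort(q[:,1])[1],np.sort(q[:,1])[-2]))
    G=np.array(G);mid=(G[:,1]+G[:,2])/2;print("width",np.median(G[:,2]-G[:,1]),"slopes",np.polyfit(G[:,0],G[:,1],1)[0],np.polyfit(G[:,0],G[:,2],1)[0],"mid at .65",np.polyval(np.polyfit(G[:,0],mid,1),.65),np.median(mid))
E
```

```text
top front [-0.0188  0.6469] 0.00031339048988416457
width 0.3150627977710491 slopes 0.01583103597184791 -0.3455775998926176 mid at .65 -0.03261675077481954 -0.03016501020953674
scene front [-0.0226  0.6489] 0.0006990137783723049
width 0.3095916789821767 slopes -0.13858290960764724 0.011187792798212585 mid at .65 0.021694488335725154 -0.02574167543071193
```

Call:
move_arm(increments=[{"xyz": [0, 0, -0.5], "roll": 0.02, "grip": 0}, {"xyz": [0, 2, 0], "roll": 0.019, "grip": 0}, {"xyz": [5, 0, 0], "roll": 0, "grip": 0}, {"xyz": [8, 0, 0], "roll": 0, "grip": 0}, {"xyz": [8, 0, 0], "roll": 0, "grip": 0}])

```text
time_s: 11.2
position: [0.4834, -0.0324, -0.0229]
tcp_rot: [[1.0, 0.021, -0.006], [0.021, -1.0, 0.001], [-0.006, -0.002, -1.0]]
force: [-4.7, 0.3, 6.9]
opening: 0.16
grasp_force: 30.0
```

Call:
move_arm(increments=[{"xyz": [8, 0, 0], "roll": 0, "grip": 0}, {"xyz": [8, 0, 0], "roll": 0, "grip": 0}, {"xyz": [5, 0, 0], "roll": 0, "grip": 0}, {"xyz": [0, 0, 0], "roll": 0, "grip": 0}, {"xyz": [0, 0, 0], "roll": 0, "grip": 0}])

```text
time_s: 11.62
position: [0.5076, -0.0325, -0.0229]
tcp_rot: [[1.0, 0.021, 0.0], [0.021, -1.0, 0.0], [0.0, -0.0, -1.0]]
force: [-0.6, 1.8, 4.7]
opening: 0.159
grasp_force: 30.0
```

```bash
python3 - <<'E'
from meas import *
look()
E
```

```text
[ 0.5076 -0.0325 -0.0229] 0.15904602707665863 29.999469816684723 [-0.621   1.7657  4.6789] 11.6167
yaw 0.021387526010332652 block x [-0.0422  0.0365] y [-0.05    0.0517]
disc 193 [0.0018 0.002  0.0306] [-0.0097 -0.0305  0.0317]
```

Call:
move_arm(increments=[{"xyz": [6, 0, 0], "roll": 0, "grip": 0}, {"xyz": [6, 0, 0], "roll": 0, "grip": 0}, {"xyz": [6, 0, 0], "roll": 0, "grip": 0}, {"xyz": [6, 0, 0], "roll": 0, "grip": 0}, {"xyz": [6, 0, 0], "roll": 0, "grip": 0}])

```text
time_s: 12.08
position: [0.5342, -0.0314, -0.0229]
tcp_rot: [[1.0, 0.022, -0.006], [0.022, -1.0, 0.001], [-0.006, -0.001, -1.0]]
force: [-6.3, 0.3, 9.7]
opening: 0.157
grasp_force: 30.0
```

Call:
move_arm(increments=[{"xyz": [4, 0, 0], "roll": 0, "grip": 0}, {"xyz": [3, 0, 0], "roll": 0, "grip": 0}, {"xyz": [3, 0, 0], "roll": 0, "grip": 0}, {"xyz": [0, 0, 0], "roll": 0, "grip": 0}, {"xyz": [0, 0, 0], "roll": 0, "grip": 0}])

```text
time_s: 12.5
position: [0.5428, -0.0311, -0.0229]
tcp_rot: [[1.0, 0.022, -0.009], [0.022, -1.0, 0.001], [-0.009, -0.002, -1.0]]
force: [-7.6, 0.3, 11.8]
opening: 0.155
grasp_force: 30.0
```

```bash
python3 - <<'E'
from meas import *
look()
E
```

```text
[ 0.5428 -0.0311 -0.0229] 0.1545729857262367 30.00503718852997 [-7.5582  0.3041 11.834 ] 12.5
yaw 0.021869534020859848 block x [-0.0407  0.0366] y [-0.0495  0.0516]
disc 206 [0.0021 0.0019 0.0302] [-0.0301 -0.0229  0.0312]
```

Call:
move_arm(increments=[{"xyz": [3, 0, 0], "roll": 0, "grip": 0}, {"xyz": [3, 0, 0], "roll": 0, "grip": 0}, {"xyz": [0, 0, 0], "roll": 0, "grip": 0}, {"xyz": [0, 0, 0], "roll": 0, "grip": 0}])

```text
time_s: 12.88
position: [0.5463, -0.0307, -0.0229]
tcp_rot: [[1.0, 0.022, -0.014], [0.022, -1.0, 0.002], [-0.013, -0.002, -1.0]]
force: [-11.6, -1.4, 14.8]
opening: 0.154
grasp_force: 30.0
```

Call:
move_arm(increments=[{"xyz": [3, 0, 0], "roll": 0, "grip": 0}, {"xyz": [3, 0, 0], "roll": 0, "grip": 0}, {"xyz": [0, 0, 0], "roll": 0, "grip": 0}, {"xyz": [0, 0, 0], "roll": 0, "grip": 0}])

```text
time_s: 13.22
position: [0.55, -0.0304, -0.023]
tcp_rot: [[1.0, 0.022, -0.018], [0.022, -1.0, 0.003], [-0.018, -0.003, -1.0]]
force: [-14.7, -2.7, 16.5]
opening: 0.159
grasp_force: 30.0
```

Call:
move_arm(increments=[{"xyz": [2, 0, -1], "roll": 0, "grip": 0}, {"xyz": [3, 0, 0], "roll": 0, "grip": 0}, {"xyz": [0, 0, 0], "roll": 0, "grip": 0}, {"xyz": [0, 0, 0], "roll": 0, "grip": 0}])

```text
time_s: 13.55
position: [0.5516, -0.0303, -0.0231]
tcp_rot: [[0.999, 0.023, -0.025], [0.023, -1.0, 0.003], [-0.025, -0.004, -1.0]]
force: [-17.5, -4.4, 13.5]
opening: 0.152
grasp_force: 30.0
```

Call:
move_arm(increments=[{"xyz": [3, 0, 0], "roll": 0, "grip": 0}, {"xyz": [0, 0, 0], "roll": 0, "grip": 0}, {"xyz": [0, 0, 0], "roll": 0, "grip": 0}])

```text
time_s: 13.8
position: [0.5517, -0.0301, -0.0232]
tcp_rot: [[0.999, 0.023, -0.031], [0.023, -1.0, 0.004], [-0.031, -0.004, -1.0]]
force: [-20.3, -6.3, 16.0]
opening: 0.16
grasp_force: 30.0
```

```bash
python3 - <<'E'
from meas import *
look()
E
```

```text
[ 0.5517 -0.0301 -0.0232] 0.1602207811243557 30.03985914171949 [-20.3079  -6.3004  15.9897] 13.8
yaw 0.023496672159843697 block x [-0.0405  0.0445] y [-0.0508  0.0508]
disc 215 [0.003  0.002  0.0303] [-0.0245 -0.0435  0.0313]
```

```bash
python3 - <<'E'
from meas import *
p,d=bot.capture("top");g=cv2.cvtColor(p,cv2.COLOR_RGB2GRAY)
for y in(-.06,-.03,0.):
    a=pix("top",[[.60,y,.02],[.648,y,.02],[.648,y,.03],[.66,y,.03]]);print(y,a.round(1).tolist())
    u=int(round(a[1,0]));
    for v in range(int(a[3,1])-1,int(a[0,1])+2):
        m=np.zeros(d.shape,bool);m[v,u]=1;print(v,g[v,u],p[v,u],cloud("top",d,m).round(4)[:, [0,2]])
E
```

```text
-0.06 [[280.3, 163.4], [280.2, 144.8], [280.4, 143.9], [280.4, 139.2]]
138 88 [85 88 94] [[0.5871 0.3425]]
139 91 [86 92 99] [[0.585  0.3442]]
140 95 [ 89  96 104] [[0.5833 0.344 ]]
141 99 [ 92 100 108] [[0.5808 0.3476]]
142 102 [ 95 103 113] [[0.5787 0.3497]]
143 104 [ 97 106 116] [[0.5771 0.3492]]
144 106 [ 99 108 118] [[0.5747 0.3522]]
145 109 [102 111 121] [[0.5731 0.352 ]]
146 111 [103 113 123] [[0.5714 0.3523]]
147 113 [105 115 126] [[0.5695 0.3533]]
148 115 [106 117 128] [[0.5678 0.3535]]
149 116 [107 118 129] [[0.5659 0.3545]]
150 119 [109 121 131] [[0.5645 0.3534]]
151 119 [110 121 133] [[0.5627 0.3542]]
152 117 [108 119 130] [[0.5611 0.3539]]
153 106 [ 98 108 118] [[0.5591 0.3554]]
154 96 [ 89  98 106] [[0.5578 0.3539]]
155 92 [ 85  93 101] [[0.5561 0.3538]]
156 91 [ 85  92 100] [[0.5541 0.3558]]
157 91 [ 84  92 100] [[0.5526 0.3549]]
158 90 [84 91 99] [[0.5514 0.3526]]
159 88 [81 89 97] [[0.5496 0.3534]]
160 87 [81 88 96] [[0.5483 0.3517]]
161 85 [79 86 94] [[0.5465 0.3524]]
162 83 [77 84 92] [[0.545  0.3518]]
163 80 [74 81 90] [[0.543  0.3533]]
164 79 [74 80 89] [[0.542  
[... 1422 characters left out ...]
]
146 89 [83 91 98] [[0.5712 0.3532]]
147 90 [ 84  91 100] [[0.5692 0.3547]]
148 91 [ 85  92 101] [[0.5672 0.3562]]
149 92 [ 86  93 100] [[0.566  0.3542]]
150 92 [ 85  93 101] [[0.5644 0.3539]]
151 91 [ 85  92 100] [[0.5624 0.3552]]
152 91 [85 92 99] [[0.5613 0.3525]]
153 89 [83 90 98] [[0.5593 0.3542]]
154 87 [82 88 97] [[0.5578 0.3536]]
155 86 [80 88 95] [[0.5562 0.3533]]
156 84 [78 85 92] [[0.5546 0.353 ]]
157 82 [76 83 90] [[0.5534 0.3507]]
158 80 [75 81 89] [[0.5517 0.351 ]]
159 79 [73 80 88] [[0.5501 0.3506]]
160 78 [72 79 86] [[0.5485 0.3503]]
161 75 [70 76 84] [[0.5469 0.3501]]
162 75 [70 76 84] [[0.5456 0.3478]]
163 74 [69 75 82] [[0.544  0.3474]]
164 72 [66 73 80] [[0.5428 0.3449]]
```

Call:
move_arm(increments=[{"xyz": [0, 1.5, -1], "roll": 0, "grip": 0}, {"xyz": [0, 0, -1], "roll": 0, "grip": 0}, {"xyz": [2, 0, 0], "roll": 0, "grip": 0}, {"xyz": [0, 0, 0], "roll": 0, "grip": 0}, {"xyz": [0, 0, 0], "roll": 0, "grip": 0}])

```text
time_s: 14.32
position: [0.5518, -0.0302, -0.0232]
tcp_rot: [[0.999, 0.023, -0.035], [0.024, -1.0, 0.006], [-0.035, -0.006, -0.999]]
force: [-20.4, -3.0, 5.6]
opening: 0.159
grasp_force: 30.0
```

```bash
python3 - <<'E'
from meas import *
p,d=look();s=bot.read_state();print(np.array(s["qvel"]),s["moment"])
M=np.zeros(d.shape,bool);M[180:270,150:270]=1;C=cloud("scene",d,M)
q=C[(abs(C[:,2]-.02)<.003)&(C[:,0]>.56)&(C[:,0]<.66)&(C[:,1]>-.1)&(C[:,1]<.05)]
print("block top max x",np.percentile(q[:,0],[90,99,100]),"y",np.percentile(q[:,1],[1,50,99]))
q=C[(abs(C[:,2]-.03)<.003)&(C[:,0]>.625)&(C[:,0]<.67)&(abs(C[:,1]+.03)<.14)]
for a in(-.16,-.12,-.08,-.04,0,.04,.08):
    r=q[(q[:,1]>a)&(q[:,1]<a+.04)];print(a,len(r),np.sort(r[:,0])[:4])
E
```

```text
[ 0.5518 -0.0302 -0.0232] 0.15873488903465857 29.985040256126467 [-20.4359  -3.0239   5.5734] 14.3167
yaw 0.02357472188786275 block x [-0.0411  0.0418] y [-0.0504  0.0514]
disc 210 [0.0027 0.001  0.0305] [-0.0365 -0.021   0.0313]
[ 0.012  -0.076   0.0506 -0.0505  0.016   0.073 ] [-0.7545  3.3429 -0.0439]
block top max x [0.6388 0.6566 0.6595] y [-0.0797 -0.0098  0.0222]
-0.16 24 [0.6493 0.6502 0.6509 0.6511]
-0.12 23 [0.6495 0.6498 0.6505 0.651 ]
-0.08 27 [0.6251 0.6268 0.6287 0.6304]
-0.04 67 [0.6252 0.6252 0.6254 0.6257]
0 24 [0.6467 0.647  0.6472 0.6476]
0.04 25 [0.6466 0.6468 0.6477 0.6477]
0.08 26 [0.6449 0.6461 0.6465 0.6466]
```

The position no longer advances even with the friction eased, so the shoulder is against the shelf. I'll ease the excess push a little, to cut the pitch, and press down lightly.

Call:
move_arm(increments=[{"xyz": [-1.5, 0, 0.5], "roll": 0, "grip": 0}, {"xyz": [-1.5, 0, 1], "roll": 0, "grip": 0}, {"xyz": [0, 0, 0], "roll": 0, "grip": 0}, {"xyz": [0, 0, 0], "roll": 0, "grip": 0}, {"xyz": [0, 0, 0], "roll": 0, "grip": 0}])

```text
time_s: 14.78
position: [0.552, -0.0303, -0.0232]
tcp_rot: [[0.999, 0.023, -0.028], [0.023, -1.0, 0.005], [-0.028, -0.006, -1.0]]
force: [-17.7, -0.6, 11.2]
opening: 0.16
grasp_force: 30.0
```

```bash
python3 - <<'E'
from meas import *
look();look()
E
```

```text
[ 0.552  -0.0303 -0.0232] 0.16042185639105255 29.988055823239392 [-17.7406  -0.5507  11.1548] 14.7833
yaw 0.022809139358389973 block x [-0.0411  0.0427] y [-0.0502  0.0512]
disc 209 [0.0017 0.002  0.0305] [-0.0069 -0.0221  0.0312]
[ 0.552  -0.0303 -0.0232] 0.16060415127483904 29.988134516704577 [-18.8036  -1.1324  10.3201] 14.8333
yaw 0.022865794804002814 block x [-0.0419  0.0423] y [-0.0499  0.0515]
disc 209 [0.0016 0.0018 0.0303] [-0.0176 -0.0163  0.0312]
```

The holder is still at the stop, flat and pressed, with the disc level in its pocket. Handing in.

```bash
python3 -c "
from rig import bot
print(bot.hand_in())"
```

```text
the job is handed in; nothing more can be done
None
```

I handed the job in with the round label lying level in the holder's pocket and the holder held against a hard stop at the shelf; hand-in returned no verdict, and flush contact is inferred from the stop and forces because the wrist hid the gap from the top camera.

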